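# Free a jammed bead tray and empty it

## Task

The white bead tray is jammed under the clear lips of its plywood rack: keep your fingers off it while it is stuck, and with the wooden block held in the gripper knock its fin sideways along the channel, all the way out from under the lips until it just bears against the black rubber stop, feeling for the stop and not ramming it. Lay the block back on the bare table, lift the tray straight out with its three beads still in it, and tip them all into the small cardboard carton. Then stand the empty tray upright on the grey mat and let go, leaving the spool, bottle, tub and screwdriver where they are.

Things in the scene. Friction and masses are not known exactly. Their poses are not given: they have to be found in the camera images.
- rack: Plywood rack fixed to the table, 112 mm wide (its x), y from -155 to +113 mm: base 8 mm thick, channel 84 mm wide along y between walls 40 mm high. Origin on its underside. The way out is to its -y: lips above y = +11 mm, open bay below. A black rubber stop across the bay, 26 mm tall, can be set anywhere: its face is at y = -103 to -143 mm, not reported; feel for it or see it.
- lip_edge (a point): Middle of the rack's slot where the two clear plastic lips end and the open bay begins (rack y = +11 mm, at the lips' top, 44 mm above the table). The lips, 4 mm thick, run from here 102 mm to the rack's +y, leaving a slot 36 mm wide between them. With the tray against the rubber stop it is 4 to 44 mm clear of the lips. Axes as the rack's.
- grip_pads (a point): Midpoint between two rubber pads, 24 mm long, in the rack's side walls (rack y = +88 to +112 mm). Springs press each on the tray's side with about 11 N: starting the tray takes about 10 to 20 N towards -y; it stays stiff until its rear end has passed the pads (up to 30 mm of travel), then slides easily.
- tray: White plastic tray, 80 (its x) x 110 (y) mm, about 0.16 kg. Walls 3 mm thick and 26 mm high at the sides and +y end; the -y end is open, with a sill 2 mm above the 3 mm floor. A fin divides it into two lanes. Origin: centre of its underside. When jammed it lies level in the rack, axes parallel to the rack's, underside 8 mm above the table, origin near rack y = +50 to +60 mm.
- fin_end (a point): On the tray: middle of the fin's +y end face, 55 mm above the tray's underside: the face to knock, towards -y. The fin is 12 mm thick (x), 70 mm long (tray y = -35 to +35), and rises to 75 mm above the underside, so it stands 39 mm above the lips.
- fin_top (a point): On the tray: middle of the fin's top edge, 75 mm above the tray's underside. The place to grip: pinch the fin across its 12 mm thickness (tray x), fingertips at least 35 mm above the tray's underside.
- block: Wooden block, 40 (its x) x 120 (its y, long) x 40 mm (z), lying on the table. Origin: centre of its underside. Mass about 0.1 kg. Once the tray is near the stop, pressing it with over 30 N is ramming. Held level across its 40 mm width with its long axis along the channel and its underside 48 to 60 mm above the table, its end passes over the lips and meets the fin.
- bead1: Round wooden bead, 26 mm diameter, cut flat at both ends to 24 mm height, standing on a flat in one of the tray's two lanes. Origin: centre of one flat end. It begins to roll when its floor is tilted about 25 degrees; about 45 degrees or more towards the tray's -y end empties the tray.
- bead2: Like bead1.
- bead3: Like bead1.
- carton: Small open cardboard carton fixed to the table, 170 (its x) x 180 (its y) x 50 mm high outside, walls 5 mm thick. Origin: centre of its underside.
- mat: Grey felt mat, 170 x 170 x 2 mm, fixed flat on the table. Origin: centre of its underside.
- spool: Bystander: black thread spool standing on end, 68 mm diameter, 48 mm high. Origin: centre of its underside.
- glue: Bystander: glue bottle with orange cap, 44 mm diameter, 120 mm high. Origin: centre of its underside.
- tub: Bystander: clear tub with lid, 90 mm diameter, 60 mm high. Origin: centre of its underside.
- driver: Bystander: small screwdriver, 160 mm long, lying on the table beyond the rack.
Mind the look-alikes: they are no part of the job. Several things look just like the block: the one meant starts farthest from the robot's base.

How it is judged:
By the outcome, as a careful person would: the job done as asked, in the order asked, and still so for the second after the job is handed in, with the robot touching nothing.
It also fails if it takes over 66 s, if anything falls off the work surface, if the arm or the gripper's body presses on something with over 40 N, if the wrist force passes 120 N, or if a joint passes its speed limit or range.

## Robot

A 6-joint arm with a two-finger parallel gripper is mounted at the origin on the work surface. World frame = base frame: x ahead of the robot, y to its left, z up, the work surface at z = 0. Lengths are in mm, angles in degrees, forces in N, time in s.
With the tool pointing down it reaches from about 300 to 850 mm from the base axis. Payload 4.2 kg.
Tool frame: the origin (TCP) lies midway between the tips of the shut fingers; the grasp point (between the pads) lies env.hold_point_z behind it (env.hold_point_z is the distance from the TCP to the grasp point, in mm); z points along the fingers, y is the line along which they close (so a half turn about z gives the same grasp; the last joint's range is limited). The gripper opens to 91 mm and grips with 3 to 60 N. Pads are 32 mm wide; open, the fingers measure 118 mm over their backs; the gripper's body (76 mm by 178 mm) begins 60 mm behind the grasp point.
Start: joints at [71.047, 18.312, 89.639, -0, 72.044, -1.146], TCP at [175.849, 547.467, 213.976] pointing down, gripper open.
Joint ranges: [-177.97, 177.97], [-48.28, 115.42], [12.27, 149.76], [-77.06, 257.06], [2.81, 150.46], [-146.56, 146.56]. Speed limits (degrees/s): [147.25, 147.25, 180, 180, 180, 180].

## Interface

Orientations are given as [roll, pitch, yaw] about the fixed x, y, z axes, in that order (R = Rz(yaw) Ry(pitch) Rx(roll)).
In Python, from workcell import env, viewer, spotter gives the robot as it stands.
- The arm moves only by the tool apply_moves, never from a script. Its arguments are lists of equal length, an entry for each row: "delta_pos": the shift along the world's x, y, z normalised to -1 to 1, where 1 is 120 mm, a list of three; "rot": the turn, a rotation vector about the world's x, y, z normalised to -1 to 1, where 1 is 1.5 rad, a list of three; "hand": the opening, from 0 (shut) to 1 (fully open). A call has 1 to 10 rows; each row is the pose to reach, as a shift and turn from the pose commanded when the call began; what a row does not reach only later rows make up. A row lasts 1/12 s, in which the tool goes at most 41.7 mm and 7.16 degrees, less where a joint would pass 70% of its speed; a pose out of reach is approached as far as the arm can. A call with a number of a shift or a turn outside -1 to 1 is refused whole. A call with a gripper value outside its range is refused whole. The fingers move at their own pace and stop on an object; "newtons" is the grip in N (left out, the last holds). Time passes only in rows, so rows that repeat a pose let the fingers close. It gives the time, the measured TCP pose, the force, the opening and the grip force at its end, in the units of the state.
- env.state(): the state, without advancing time (a new reading comes with each control period).
- viewer.grab_frame(name): name is "side" or "top"; returns a dict with "pixels" (400x640x3 uint8, red, green, blue), "camera_matrix" (3x3 intrinsics, pixels), "R" (3x3) and "t" (3): a world point X has camera coordinates R X + t. Camera axes: x right, y down, z forward; pixel columns grow to the right and rows downward; lengths in mm; the calibration is good to about 2 mm. A picture is of the moment at which its call begins. There is no depth.
- env.job_done(): hands the job in; it is judged then, once.
Trained networks look in a picture, given as the dict that the camera call returned (one of the last four; its "shot" number tells which), for a name from the list of things; names that differ only in an ending like _2 or _b are one class to them, and where a whole thing is asked for, a point or a joint stands for the part that bears it (a point fixed in the world has none). Each returns a list of dicts, best first, with "score" (0 to 1); they miss things now and then, are a little off and sometimes report something else, mostly with a low value. They report only what shows in the picture. A call takes as long as a camera call. They do not tell look-alikes from the thing itself.
- spotter.trace(picture, query): "mask" (400x640 bool, what is visible of it) and "box" ([centre column, centre row, width, height] in pixels, round what is visible of it).
- spotter.landmark_of(picture, query): "position" ([column, row] in pixels: a listed point, or the origin of a listed thing).
The state is a dict: "time_s": time; "qpos": joint angles; "qvel": joint speeds; "effort": joint torques, N m; "ee_pos": TCP position; "ee_rot": TCP orientation; "force": force on the tool from outside, world axes, zero at the start; "torque": the same for the moment, N m; "gripper_width": finger opening in mm; "gripper_force": force on a finger pad.
Only numpy, scipy, OpenCV 4.12 (cv2) and the standard library are available. Lean on these libraries where they do the work, as an engineer would, in place of code of your own. Each camera call takes 0.05 s, during which the arm holds its last target. There are 200 camera calls.

## Working session

There is one attempt and no reset: what is moved stays moved. The work goes in short steps, Python scripts to look and compute and a tool call to move; the robot and the scene stay as the last step left them, time stands still between calls to the robot, and variables do not carry over. Pictures are saved under pics/ and viewed, at most 10 in all, crops included, and the job is handed in when it is done.

Besides the shell and the picture viewer there is one more tool, called after "Call:" as name(argument=value, ...) on one line, values as JSON. apply_moves: Moves the arm, as the interface text tells. Its arguments: {"type":"object","properties":{"delta_pos":{"type":"array"},"rot":{"type":"array"},"hand":{"type":"array"},"newtons":{"type":"number"}},"required":["delta_pos","rot","hand"]}

```bash
mkdir -p pics; cat > h.py <<'E'
import numpy as np, cv2
from workcell import env, viewer, spotter
def ray(p,uv):
    K,R,t=[np.array(p[k],float) for k in("camera_matrix","R","t")]
    d=R.T@np.linalg.inv(K)@np.array([uv[0],uv[1],1.]); return -R.T@t,d
def onz(p,uv,z):
    c,d=ray(p,uv); return c+d*(z-c[2])/d[2]
def proj(p,X):
    K,R,t=[np.array(p[k],float) for k in("camera_matrix","R","t")]
    q=K@(R@np.array(X,float)+t); return q[:2]/q[2]
def tri(p1,u1,p2,u2):
    c1,d1=ray(p1,u1);c2,d2=ray(p2,u2)
    s=np.linalg.lstsq(np.c_[d1,-d2],c2-c1,rcond=None)[0]
    return (c1+d1*s[0]+c2+d2*s[1])/2, np.linalg.norm(c1+d1*s[0]-c2-d2*s[1])
def save(p,n): cv2.imwrite("pics/"+n,np.array(p["pixels"])[:,:,::-1])
E
python3 - <<'E'
from h import *
np.set_printoptions(precision=1,suppress=True)
s=viewer.grab_frame("side");t=viewer.grab_frame("top")
im=np.vstack([np.array(t["pixels"]),np.array(s["pixels"])])
save(t,"t0.png");save(s,"s0.png")
print(env.hold_point_z, -np.array(t["R"]).T@t["t"], -np.array(s["R"]).T@s["t"])
Z=dict(rack=0,lip_edge=44,grip_pads=None,tray=8,fin_end=63,fin_top=83,block=0,bead1=11,carton=0,mat=0,spool=0,glue=0,tub=0,driver=0)
for n,z in Z.items():
    for c,p in(("t",t),("s",s)):
        for r in spotter.landmark_of(p,n)[:6]:
            print(c,n,round(r["score"],2),np.array(r["position"]),onz(p,r["position"],z if z is not None else 25))
E
```

```text
18.8 [ 371.6   -8.4 1017.4] [441.  529.8 621.5]
t rack 0.82 [255.4 184.3] [579.6 154.5   0. ]
s rack 0.63 [275.9 293.8] [588.5 156.3   0. ]
t lip_edge 0.56 [244.5 175.1] [593.1 173.4  44. ]
t lip_edge 0.54 [301.4 111.6] [747.1  38.1  44. ]
s lip_edge 0.85 [269.2 285.3] [594.2 167.9  44. ]
t grip_pads 0.69 [213.4 173. ] [603.9 252.   25. ]
s grip_pads 0.8 [241.4 337.4] [618.2 260.9  25. ]
t tray 0.61 [231.8 176.8] [597.6 211.1   8. ]
t tray 0.36 [216.2 243.3] [436.4 245.4   8. ]
s tray 0.56 [262.1 318. ] [598.4 212.7   8. ]
t fin_end 0.85 [209.5 169.1] [604.5 251.3  63. ]
s fin_end 0.5 [353.3 356.9] [433.5 279.1  63. ]
t fin_top 0.61 [223.4 166.4] [605.3 214.4  83. ]
t fin_top 0.47 [244. 175.] [584.5 167.2  83. ]
t fin_top 0.29 [217.5 247.3] [422.8 223.4  83. ]
s fin_top 0.87 [254.4 292.2] [604.3 209.2  83. ]
s fin_top 0.59 [364.7 256.4] [432.3 105.8  83. ]
t block 0.78 [215.8 308.7] [284.3 244.6   0. ]
t block 0.62 [215.3 247.3] [427.4 249.3   0. ]
t block 0.57 [256.4 183.2] [582.3 152.    0. ]
s block 0.96 [442.9 371.3] [288.8 249.7   0. ]
s block 0.8 [355.1 356.8] [429.8 250.2   0. ]
s bead1 0.48 [240.2 324.1] [632.  231.8  11. ]
t carton 0.62 [450.9 159. ] [ 634.5 -325.6    0. ]
s carton 0.74 [296.5 143.3] [ 652.4 -325.6    0. ]
t mat 0.55 [422.5 262.5] [ 384.6 -242.7    0. ]
s mat 0.74 [388.5 172.1] [ 392.7 -240.     0. ]
t spool 0.86 [306.4 247.2] [424.5  31.    0. ]
s spool 0.97 [362.9 253.4] [435.2  33.4   0. ]
t glue 0.92 [300.5 112. ] [763.1  42.5   0. ]
s tub 0.59 [217.  203.2] [786.5 -58.2   0. ]
t driver 0.85 [249.4 109.3] [772.9 171.5   0. ]
t driver 0.35 [223.4 166.6] [625.5 234.2   0. ]
s driver 0.7 [179.3 291.2] [770.8 181.5   0. ]
```

```bash
python3 -c "
import cv2
a=cv2.imread('pics/t0.png');print(a.shape)"
```

```text
(400, 640, 3)
```

View pics/t0.png

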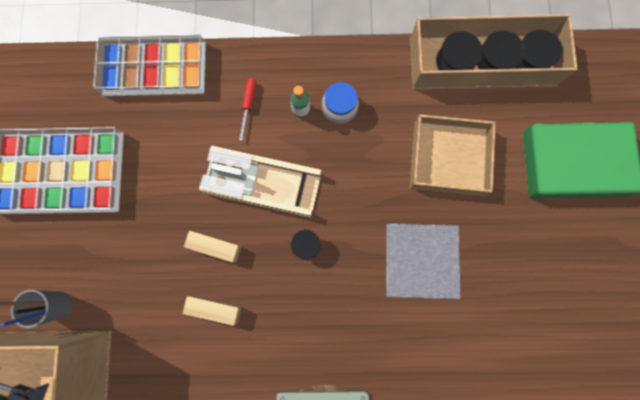

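View pics/s0.png

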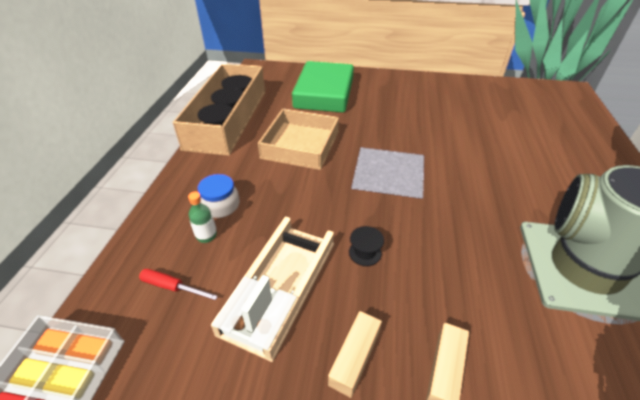

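Block candidates in the top image: (212,247), about 497 mm from the base, and (211,311), about 379 mm. The one meant is the farthest, so (212,247). Next I'll fit poses and confirm in an enlarged crop.

```bash
cat >> h.py <<'E'
from scipy.optimize import minimize
def corners(dims,x,y,yaw,z0=0,y0=None):
    w,l,h=dims; ys=(-l/2,l/2) if y0 is None else y0
    c,s=np.cos(np.radians(yaw)),np.sin(np.radians(yaw))
    return [(x+c*a-s*b,y+s*a+c*b,z) for a in(-w/2,w/2) for b in ys for z in(z0,z0+h)]
def sil(p,pts,sc=4):
    q=np.array([proj(p,X) for X in pts]); m=np.zeros((400*sc//4*1,640*sc//4),np.uint8)
    cv2.fillConvexPoly(m,cv2.convexHull(np.round(q*16).astype(np.int32)),1,cv2.LINE_8,4); return m
def fit(views,dims,g,z0=0,y0=None):
    # views: list of (picture, bool mask)
    ms=[(p,cv2.GaussianBlur(m.astype(np.float32),(5,5),0)) for p,m in views]
    def f(v):
        e=0
        for p,m in ms:
            e+=np.abs(cv2.GaussianBlur(sil(p,corners(dims,*v,z0,y0)).astype(np.float32),(5,5),0)-m).sum()/m.sum()
        return e
    best=None
    for dy in(-8,0,8):
        r=minimize(f,np.array(g)+[0,0,dy],method="Nelder-Mead",options=dict(initial_simplex=np.array(g)+[0,0,dy]+np.array([[0,0,0],[10,0,0],[0,10,0],[0,0,8]])))
        if best is None or r.fun<best.fun: best=r
    return best.x,best.fun
def mask_near(p,name,X):
    uv=proj(p,X); c=spotter.trace(p,name)
    c=[r for r in c if np.hypot(*(np.array(r["box"][:2])-uv))<25]
    return c[0]["mask"] if c else None
def hull(m):
    pts=cv2.findNonZero(m.astype(np.uint8)); o=np.zeros(m.shape,np.uint8)
    cv2.fillConvexPoly(o,cv2.convexHull(pts),1); return o.astype(bool)
E
python3 - <<'E'
from h import *
np.set_printoptions(precision=1,suppress=True)
s=viewer.grab_frame("side");t=viewer.grab_frame("top")
out={}
for n,g,d,y0 in(("block",(430,250,-12),(40,120,40),None),("rack",(584,155,-13),(112,268,40),(-155,113)),("carton",(640,-325,0),(170,180,50),None),("mat",(388,-241,0),(170,170,2),None)):
    v=[(p,mask_near(p,n,(g[0],g[1],20))) for p in(t,s)]
    v=[(p,hull(m)) for p,m in v if m is not None]
    print(n,len(v),fit(v,d,g,0,y0) if v else 0)
    for q in v:
        if len(v)>1: print("   single",fit([q],d,g,0,y0))
    out[n]=fit(v,d,g,0,y0)[0]
ims=[]
for p,(x0,y0,w,h) in((t,(170,130,170,150)),(s,(200,190,200,176))):
    im=np.array(p["pixels"])[:,:,::-1].copy(); k=400/w
    im=cv2.resize(im[y0:y0+h,x0:x0+w],None,fx=k,fy=k,interpolation=cv2.INTER_CUBIC)
    for n,d,yy in(("block",(40,120,40),None),("rack",(112,268,40),(-155,113))):
        for X in corners(d,*out[n],0,yy):
            u=(proj(p,X)-(x0,y0)+.5)*k; cv2.circle(im,(int(u[0]),int(u[1])),3,(0,0,255),1)
    ims.append(im[:350])
cv2.imwrite("pics/c1.png",np.hstack(ims)); print(np.hstack(ims).shape)
E
```

```text
block 2 (array([430.6, 250.1, -17.6]), np.float64(0.11828941106796265))
   single (array([429.7, 250.1, -17.2]), np.float64(0.04623115435242653))
   single (array([431.5, 251.3, -18.3]), np.float64(0.030934076756238937))
rack 2 (array([588.9, 158.9, -13.8]), np.float64(0.059546589851379395))
   single (array([587.9, 158.8, -13.5]), np.float64(0.012895247898995876))
   single (array([590.7, 158.6, -13.6]), np.float64(0.015871265903115273))
carton 1 (array([ 641.8, -320.1,   -6.3]), np.float64(0.017137303948402405))
mat 2 (array([ 390.3, -242.8,   -1.9]), np.float64(0.07344472408294678))
   single (array([ 389.7, -243.2,   -2.3]), np.float64(0.01505174022167921))
   single (array([ 393.7, -243.1,   -2.5]), np.float64(0.027695724740624428))
(350, 800, 3)
```

View pics/c1.png

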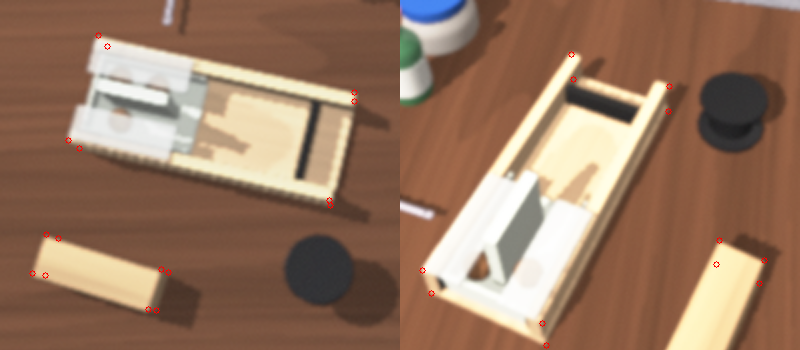

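The top crop shows the meant block at crop (100,272) and the one thing nearer the base is out of frame. The rack fit dots sit on its corners, and the stop's face is near crop (307,140). The picked block is (430.6,250.5), yaw -17.6, and the rack is (589,159), yaw -13.7.

```bash
python3 - <<'E'
from h import *
np.set_printoptions(precision=1,suppress=True)
st=env.state(); print({k:np.round(st[k],2) for k in("time_s","ee_pos","ee_rot","force","gripper_width","qpos")})
t=viewer.grab_frame("top")
x,y,a=588.9,158.9,np.radians(-13.7)
def rk(X): d=np.array(X[:2])-(x,y); return d@[np.cos(a),np.sin(a)],d@[-np.sin(a),np.cos(a)]
for u in((312,103),(300,178),(307,140)):
    print("stop",rk(onz(t,(170+u[0]/2.353,130+u[1]/2.353),34)))
from scipy.spatial.transform import Rotation as Ro
R=Ro.from_euler("xyz",st["ee_rot"],degrees=True).as_matrix(); print(R)
E
```

```text
{'time_s': np.float64(2.0), 'ee_pos': array([175.8, 547.5, 214. ]), 'ee_rot': array([180. ,   0. , 162.2]), 'force': array([0.6, 0.5, 0.4]), 'gripper_width': np.float64(91.26), 'qpos': array([71. , 18.3, 89.6,  0. , 72. , -1.1])}
stop (np.float64(35.9236549507862), np.float64(-116.7144789217066))
stop (np.float64(-41.154924521216444), np.float64(-122.5120991556902))
stop (np.float64(-2.133201226636679), np.float64(-120.49242591722157))
[[-1.   0.3  0. ]
 [ 0.3  1.   0. ]
 [-0.   0.  -1. ]]
```

Call:
apply_moves(delta_pos=[[0.75, -0.85, 0], [0.75, -0.85, 0], [0.75, -0.85, 0], [0.75, -0.85, 0], [0.75, -0.85, 0], [0.75, -0.85, 0], [0.75, -0.85, 0]], rot=[[0, 0, -0.55], [0, 0, -0.55], [0, 0, -0.55], [0, 0, -0.55], [0, 0, -0.55], [0, 0, -0.55], [0, 0, -0.55]], hand=[1, 1, 1, 1, 1, 1, 1])

```text
time_s: 2.63
ee_pos: [266.3, 445.1, 214.2]
ee_rot: [180.0, -0.0, 114.5]
force: [0.1, -0.3, -0.1]
gripper_width: 91.4
gripper_force: 0.0
```

Call:
apply_moves(delta_pos=[[0.75, -0.85, 0], [0.75, -0.85, 0], [0.75, -0.85, 0], [0.75, -0.85, 0], [0.75, -0.85, 0], [0.75, -0.85, 0], [0.75, -0.85, 0]], rot=[[0, 0, -0.495], [0, 0, -0.495], [0, 0, -0.495], [0, 0, -0.495], [0, 0, -0.495], [0, 0, -0.495], [0, 0, -0.495]], hand=[1, 1, 1, 1, 1, 1, 1])

```text
time_s: 3.22
ee_pos: [356.2, 343.1, 214.1]
ee_rot: [180.0, -0.0, 72.2]
force: [-0.6, -0.2, -0.1]
gripper_width: 91.2
gripper_force: 0.0
```

Call:
apply_moves(delta_pos=[[0.622, -0.775, -0.9], [0.622, -0.775, -0.9], [0.622, -0.775, -0.9], [0.622, -0.775, -0.9], [0.622, -0.775, -0.9], [0.622, -0.775, -0.9], [0.622, -0.775, -0.9]], rot=[[0, 0, 0], [0, 0, 0], [0, 0, 0], [0, 0, 0], [0, 0, 0], [0, 0, 0], [0, 0, 0]], hand=[1, 1, 1, 1, 1, 1, 1])

```text
time_s: 3.8
ee_pos: [430.7, 251.2, 106.6]
ee_rot: [180.0, -0.1, 72.5]
force: [0.2, 1.0, 0.8]
gripper_width: 91.1
gripper_force: 0.0
```

Call:
apply_moves(delta_pos=[[0, 0, -0.3], [0, 0, -0.55], [0, 0, -0.75], [0, 0, -0.83], [0, 0, -0.83], [0, 0, -0.83]], rot=[[0, 0, 0], [0, 0, 0], [0, 0, 0], [0, 0, 0], [0, 0, 0], [0, 0, 0]], hand=[1, 1, 1, 1, 1, 1])

```text
time_s: 4.3
ee_pos: [431.1, 251.7, 7.5]
ee_rot: [179.9, -0.1, 72.5]
force: [0.3, -1.2, -0.1]
gripper_width: 91.0
gripper_force: 0.0
```

Call:
apply_moves(delta_pos=[[0, 0, 0], [0, 0, 0], [0, 0, 0], [0, 0, 0], [0, 0, 0], [0, 0, 0], [0, 0, 0], [0, 0, 0]], rot=[[0, 0, 0], [0, 0, 0], [0, 0, 0], [0, 0, 0], [0, 0, 0], [0, 0, 0], [0, 0, 0], [0, 0, 0]], hand=[0.3, 0.3, 0.3, 0.3, 0.3, 0.3, 0.3, 0.3], newtons=45)

```text
time_s: 4.97
ee_pos: [430.5, 250.4, 6.4]
ee_rot: [180.0, 0.0, 72.4]
force: [-0.4, -0.1, 0.4]
gripper_width: 40.4
gripper_force: 0.3
```

Call:
apply_moves(delta_pos=[[0, 0, 0], [0, 0, 0], [0, 0, 0.1], [0, 0, 0.4], [0, 0, 0.8], [0, 0, 0.8]], rot=[[0, 0, 0], [0, 0, 0], [0, 0, 0], [0, 0, 0], [0, 0, 0], [0, 0, 0]], hand=[0, 0, 0, 0, 0, 0], newtons=45)

```text
time_s: 5.47
ee_pos: [433.9, 252.4, 108.0]
ee_rot: [179.6, -0.5, 72.4]
force: [0.6, 0.0, -0.2]
gripper_width: 40.1
gripper_force: 45.0
```

Call:
apply_moves(delta_pos=[[0.3, 0.15, 0], [0.6, 0.3, 0], [0.82, 0.42, 0], [0.82, 0.42, 0], [0.82, 0.42, 0]], rot=[[0, 0, 0.045], [0, 0, 0.045], [0, 0, 0.045], [0, 0, 0.045], [0, 0, 0.045]], hand=[0, 0, 0, 0, 0])

```text
time_s: 5.88
ee_pos: [529.5, 301.1, 101.2]
ee_rot: [-179.9, 0.1, 76.2]
force: [-0.7, -0.6, -1.3]
gripper_width: 39.3
gripper_force: 45.0
```

Call:
apply_moves(delta_pos=[[0.3, 0.06, 0], [0.6, 0.1, 0], [0.82, 0.14, 0], [0.82, 0.14, 0], [0.82, 0.14, 0], [0.82, 0.14, 0]], rot=[[0, 0, 0], [0, 0, 0], [0, 0, 0], [0, 0, 0], [0, 0, 0], [0, 0, 0]], hand=[0, 0, 0, 0, 0, 0])

```text
time_s: 6.38
ee_pos: [625.3, 316.9, 101.6]
ee_rot: [-179.8, 0.1, 76.2]
force: [-0.3, -0.2, -0.4]
gripper_width: 40.0
gripper_force: 45.0
```

Call:
apply_moves(delta_pos=[[0.016, -0.004, -0.2], [0.016, -0.004, -0.36], [0.016, -0.004, -0.36], [0.016, -0.004, -0.36]], rot=[[0, 0, 0], [0, 0, 0], [0, 0, 0], [0, 0, 0]], hand=[0, 0, 0, 0])

```text
time_s: 6.72
ee_pos: [627.0, 316.6, 58.5]
ee_rot: [-179.8, 0.1, 76.3]
force: [0.5, 0.2, -0.7]
gripper_width: 39.8
gripper_force: 45.0
```

```bash
python3 - <<'E'
from h import *
st=env.state(); print(np.round(st["ee_pos"],1),np.round(st["force"],1),np.round(st["qpos"],1))
ims=[]
for c,(x0,y0,w,h) in(("top",(150,110,200,150)),("side",(190,200,200,200))):
    p=viewer.grab_frame(c); k=400/w
    im=np.array(p["pixels"])[:,:,::-1].copy()
    im=cv2.resize(im[y0:y0+h,x0:x0+w],None,fx=k,fy=k,interpolation=cv2.INTER_CUBIC)
    e=np.array(st["ee_pos"]);
    for X in corners((40,120,40),e[0],e[1],-13.7,e[2]-6.4):
        u=(proj(p,X)-(x0,y0)+.5)*k; cv2.circle(im,(int(u[0]),int(u[1])),3,(0,0,255),1)
    ims.append(cv2.copyMakeBorder(im,0,400-im.shape[0],0,0,0))
cv2.imwrite("pics/c2.png",np.hstack(ims))
E
```

```text
[627.  316.6  58.5] [ 0.5  0.2 -0.7] [25.9 36.3 82.5  0.  61.4 39.6]
```

View pics/c2.png

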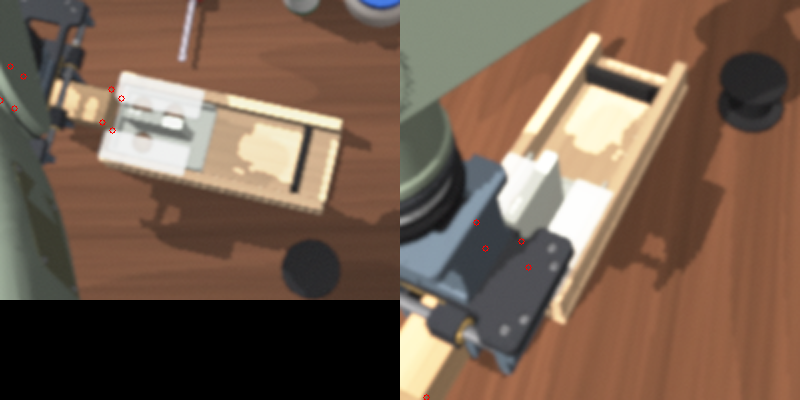

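Call:
apply_moves(delta_pos=[[-0.008, -0.032, 0], [-0.016, -0.065, 0], [-0.024, -0.097, 0], [-0.032, -0.13, 0], [-0.039, -0.162, 0], [-0.047, -0.194, 0], [-0.055, -0.227, 0], [-0.063, -0.259, 0], [-0.071, -0.292, 0], [-0.079, -0.324, 0]], rot=[[0, 0, 0], [0, 0, 0], [0, 0, 0], [0, 0, 0], [0, 0, 0], [0, 0, 0], [0, 0, 0], [0, 0, 0], [0, 0, 0], [0, 0, 0]], hand=[0, 0, 0, 0, 0, 0, 0, 0, 0, 0], newtons=55)

```text
time_s: 7.65
ee_pos: [623.3, 285.0, 62.8]
ee_rot: [179.6, -0.9, 76.1]
force: [2.3, 15.7, 4.8]
gripper_width: 39.4
gripper_force: 55.0
```

Call:
apply_moves(delta_pos=[[-0.008, -0.032, 0], [-0.016, -0.065, 0], [-0.024, -0.097, 0], [-0.032, -0.13, 0], [-0.039, -0.162, 0], [-0.047, -0.194, 0], [-0.055, -0.227, 0], [-0.063, -0.259, 0], [-0.071, -0.292, 0], [-0.079, -0.324, 0]], rot=[[0, 0, 0], [0, 0, 0], [0, 0, 0], [0, 0, 0], [0, 0, 0], [0, 0, 0], [0, 0, 0], [0, 0, 0], [0, 0, 0], [0, 0, 0]], hand=[0, 0, 0, 0, 0, 0, 0, 0, 0, 0])

```text
time_s: 8.48
ee_pos: [610.1, 238.8, 59.0]
ee_rot: [-180.0, 0.0, 76.2]
force: [0.4, 1.1, -0.6]
gripper_width: 39.7
gripper_force: 55.0
```

Call:
apply_moves(delta_pos=[[-0.006, -0.024, 0], [-0.012, -0.049, 0], [-0.018, -0.073, 0], [-0.024, -0.097, 0], [-0.03, -0.121, 0], [-0.036, -0.146, 0], [-0.041, -0.17, 0], [-0.047, -0.194, 0], [-0.053, -0.219, 0], [-0.059, -0.243, 0]], rot=[[0, 0, 0], [0, 0, 0], [0, 0, 0], [0, 0, 0], [0, 0, 0], [0, 0, 0], [0, 0, 0], [0, 0, 0], [0, 0, 0], [0, 0, 0]], hand=[0, 0, 0, 0, 0, 0, 0, 0, 0, 0])

```text
time_s: 9.32
ee_pos: [603.1, 210.0, 59.2]
ee_rot: [180.0, 0.0, 76.2]
force: [1.2, 0.6, -1.2]
gripper_width: 39.6
gripper_force: 55.0
```

```bash
python3 - <<'E'
from h import *
st=env.state(); print(np.round(st["ee_pos"],1),np.round(st["force"],1),np.round(st["qpos"],1))
ims=[]
for c,(x0,y0,w,h) in(("top",(190,130,160,120)),("side",(190,180,200,200))):
    p=viewer.grab_frame(c); k=400/w
    im=np.array(p["pixels"])[:,:,::-1].copy()
    im=cv2.resize(im[y0:y0+h,x0:x0+w],None,fx=k,fy=k,interpolation=cv2.INTER_CUBIC)
    ims.append(cv2.copyMakeBorder(im,0,400-im.shape[0],0,0,0))
cv2.imwrite("pics/c3.png",np.hstack(ims))
E
```

```text
[603.1 210.   59.2] [ 1.2  0.6 -1.2] [18.2 31.1 92.6 -0.  56.3 31.9]
```

View pics/c3.png

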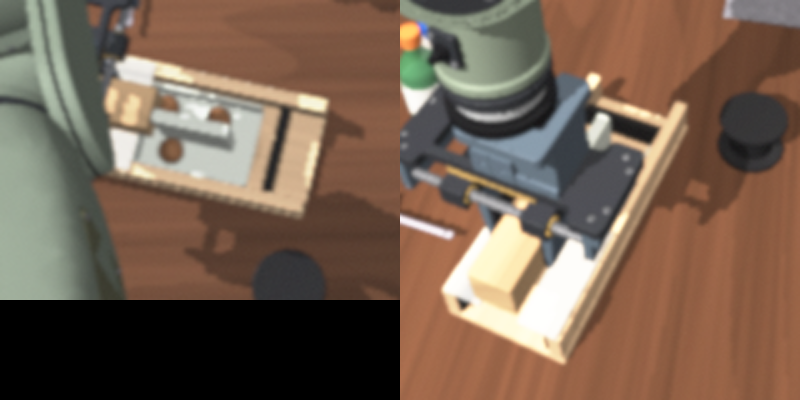

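Top crop: the tray's front edge is at (256,145) and the stop face at (275,148), a gap of about 20 mm. All three beads are in the tray.

Call:
apply_moves(delta_pos=[[-0.004, -0.016, 0], [-0.008, -0.032, 0], [-0.012, -0.049, 0], [-0.016, -0.065, 0], [-0.02, -0.081, 0], [-0.024, -0.097, 0], [-0.028, -0.113, 0]], rot=[[0, 0, 0], [0, 0, 0], [0, 0, 0], [0, 0, 0], [0, 0, 0], [0, 0, 0], [0, 0, 0]], hand=[0, 0, 0, 0, 0, 0, 0])

```text
time_s: 10.0
ee_pos: [599.8, 196.6, 59.2]
ee_rot: [180.0, -0.0, 76.3]
force: [0.6, 1.5, -0.2]
gripper_width: 39.9
gripper_force: 55.0
```

Call:
apply_moves(delta_pos=[[-0.002, -0.008, 0], [-0.004, -0.016, 0], [-0.006, -0.024, 0]], rot=[[0, 0, 0], [0, 0, 0], [0, 0, 0]], hand=[0, 0, 0])

```text
time_s: 10.25
ee_pos: [599.1, 193.8, 59.2]
ee_rot: [180.0, -0.0, 76.2]
force: [0.2, 0.8, -0.5]
gripper_width: 39.4
gripper_force: 55.0
```

Call:
apply_moves(delta_pos=[[-0.002, -0.008, 0], [-0.004, -0.016, 0], [-0.006, -0.024, 0]], rot=[[0, 0, 0], [0, 0, 0], [0, 0, 0]], hand=[0, 0, 0])

```text
time_s: 10.5
ee_pos: [599.2, 193.0, 59.9]
ee_rot: [179.9, -0.3, 76.2]
force: [1.9, 9.2, 1.0]
gripper_width: 40.0
gripper_force: 55.0
```

Call:
apply_moves(delta_pos=[[0.01, 0.03, 0], [0.025, 0.1, 0], [0.05, 0.2, 0], [0.05, 0.2, 0.2], [0.05, 0.2, 0.5], [0.05, 0.2, 0.5]], rot=[[0, 0, 0], [0, 0, 0], [0, 0, 0], [0, 0, 0], [0, 0, 0], [0, 0, 0]], hand=[0, 0, 0, 0, 0, 0])

```text
time_s: 11.0
ee_pos: [608.3, 217.2, 125.5]
ee_rot: [179.4, -0.3, 76.3]
force: [1.7, -0.4, 0.1]
gripper_width: 39.6
gripper_force: 55.0
```

Call:
apply_moves(delta_pos=[[-0.3, 0.06, 0], [-0.6, 0.13, 0], [-0.95, 0.2, 0], [-0.95, 0.2, 0], [-0.95, 0.2, 0]], rot=[[0, 0, 0], [0, 0, 0], [0, 0, 0], [0, 0, 0], [0, 0, 0]], hand=[0, 0, 0, 0, 0])

```text
time_s: 11.42
ee_pos: [488.3, 239.6, 119.1]
ee_rot: [-180.0, 0.1, 76.4]
force: [0.3, -0.5, -0.4]
gripper_width: 39.3
gripper_force: 55.0
```

Call:
apply_moves(delta_pos=[[-0.3, 0.05, 0], [-0.5, 0.09, -0.1], [-0.5, 0.09, -0.4], [-0.5, 0.09, -0.65], [-0.5, 0.09, -0.82], [-0.5, 0.09, -0.9], [-0.5, 0.09, -0.91], [-0.5, 0.09, -0.91]], rot=[[0, 0, 0], [0, 0, 0], [0, 0, 0], [0, 0, 0], [0, 0, 0], [0, 0, 0], [0, 0, 0], [0, 0, 0]], hand=[0, 0, 0, 0, 0, 0, 0, 0])

```text
time_s: 12.08
ee_pos: [431.6, 250.1, 9.9]
ee_rot: [180.0, -0.0, 76.2]
force: [0.2, 0.2, -0.8]
gripper_width: 39.7
gripper_force: 55.0
```

Call:
apply_moves(delta_pos=[[0, 0, -0.008], [0, 0, -0.016], [0, 0, -0.022], [0, 0, -0.022]], rot=[[0, 0, 0], [0, 0, 0], [0, 0, 0], [0, 0, 0]], hand=[0, 0, 0, 0])

```text
time_s: 12.42
ee_pos: [430.9, 250.0, 8.0]
ee_rot: [179.9, -0.1, 76.2]
force: [-0.1, 0.9, -1.3]
gripper_width: 39.6
gripper_force: 55.0
```

Call:
apply_moves(delta_pos=[[0, 0, -0.006], [0, 0, -0.012], [0, 0, -0.012]], rot=[[0, 0, 0], [0, 0, 0], [0, 0, 0]], hand=[0, 0, 0])

```text
time_s: 12.67
ee_pos: [430.6, 249.9, 6.4]
ee_rot: [180.0, -0.0, 76.3]
force: [0.1, -1.5, 2.6]
gripper_width: 39.6
gripper_force: 55.0
```

Call:
apply_moves(delta_pos=[[0, 0, 0], [0, 0, 0], [0, 0, 0], [0, 0, 0], [0, 0, 0.05], [0, 0, 0.3], [0, 0, 0.6], [0, 0, 1], [0, 0, 1], [0, 0, 1]], rot=[[0, 0, 0], [0, 0, 0], [0, 0, 0], [0, 0, 0], [0, 0, 0], [0, 0, 0], [0, 0, 0], [0, 0, 0], [0, 0, 0], [0, 0, 0]], hand=[0.6, 0.6, 0.6, 0.6, 0.6, 0.6, 0.6, 0.6, 0.6, 0.6])

```text
time_s: 13.5
ee_pos: [432.4, 250.9, 129.3]
ee_rot: [179.7, -0.3, 76.2]
force: [-0.3, -1.0, -1.0]
gripper_width: 55.0
gripper_force: 0.0
```

```bash
python3 - <<'E'
from h import *
np.set_printoptions(precision=1,suppress=True)
t=viewer.grab_frame("top");s=viewer.grab_frame("side")
x,y,a=588.9,158.9,np.radians(-13.7)
def rk(X): d=np.array(X[:2])-(x,y); return np.array([d@[np.cos(a),np.sin(a)],d@[-np.sin(a),np.cos(a)]])
for n,z in(("fin_top",83),("fin_end",63),("tray",8),("bead1",12),("block",0)):
    for c,p in(("t",t),("s",s)):
        for r in spotter.landmark_of(p,n)[:4]: X=onz(p,r["position"],z);print(c,n,round(r["score"],2),X,rk(X))
ims=[]
for p,(x0,y0,w,h) in((t,(170,130,200,150)),(s,(200,190,200,200))):
    k=400/w
    im=np.array(p["pixels"])[:,:,::-1].copy()
    im=cv2.resize(im[y0:y0+h,x0:x0+w],None,fx=k,fy=k,interpolation=cv2.INTER_CUBIC)
    ims.append(cv2.copyMakeBorder(im,0,400-im.shape[0],0,0,0))
cv2.imwrite("pics/c4.png",np.hstack(ims))
E
```

```text
t fin_top 0.67 [571.7 107.   83. ] [ -4.4 -54.5]
s fin_top 0.82 [580.6  94.9  83. ] [  7.1 -64.1]
t fin_end 0.95 [576.  137.3  63. ] [ -7.5 -24. ]
s fin_end 0.91 [584.6 133.8  63. ] [  1.8 -25.5]
s fin_end 0.34 [561.3 140.7  63. ] [-22.5 -24.2]
t tray 0.86 [564.  106.2   8. ] [-11.7 -57.1]
s tray 0.72 [577.3 100.2   8. ] [  2.6 -59.8]
t bead1 0.64 [762.2  45.3  12. ] [195.3 -69.3]
t bead1 0.62 [576.8  92.2  12. ] [  4.1 -67.7]
t bead1 0.44 [551.  132.3  12. ] [-30.5 -34.9]
t bead1 0.36 [600.2 126.5  12. ] [ 18.7 -28.8]
s bead1 0.7 [599.2 133.7  12. ] [ 16.  -22.1]
s bead1 0.47 [555.6 129.7  12. ] [-25.4 -36.3]
t block 0.9 [433.  243.4   0. ] [-171.5   45.2]
t block 0.82 [281.2 251.8  -0. ] [-320.9   17.4]
s block 0.95 [431.3 251.3   0. ] [-175.    52.4]
s block 0.81 [289.7 248.4   0. ] [-311.9   16.1]
s block 0.59 [780.6 -55.1   0. ] [ 236.9 -162.5]
```

View pics/c4.png

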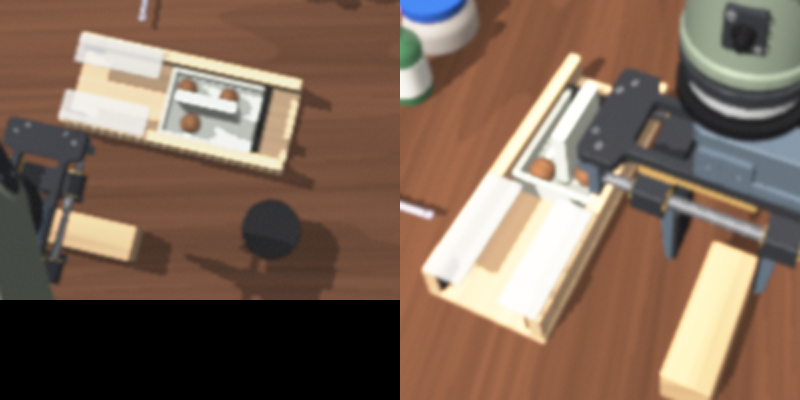

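Top crop: the tray bears on the black stop at crop (262,125), clear of the lips, with three beads inside. The block lies on the table at (95,235). Next I grip the fin.

Call:
apply_moves(delta_pos=[[0.25, -0.25, 0], [0.45, -0.48, 0], [0.6, -0.62, 0], [0.6, -0.62, 0]], rot=[[0, 0, 0], [0, 0, 0], [0, 0, 0], [0, 0, 0]], hand=[0.6, 0.6, 0.6, 0.6])

```text
time_s: 14.43
ee_pos: [505.8, 172.8, 125.9]
ee_rot: [179.8, 0.0, 76.1]
force: [0.1, 0.3, 0.1]
gripper_width: 54.8
gripper_force: 0.0
```

Call:
apply_moves(delta_pos=[[0.25, -0.25, 0], [0.45, -0.48, 0], [0.6, -0.62, 0], [0.6, -0.62, 0], [0.6, -0.62, 0]], rot=[[0, 0, 0], [0, 0, 0], [0, 0, 0], [0, 0, 0], [0, 0, 0]], hand=[0.6, 0.6, 0.6, 0.6, 0.6])

```text
time_s: 14.85
ee_pos: [574.4, 100.6, 125.4]
ee_rot: [-179.9, -0.0, 76.1]
force: [0.5, 0.6, 0.4]
gripper_width: 54.7
gripper_force: 0.0
```

Call:
apply_moves(delta_pos=[[0.005, 0, -0.25], [0.005, 0, -0.5], [0.005, 0, -0.62], [0.005, 0, -0.65], [0.005, 0, -0.65], [0.005, 0, -0.65]], rot=[[0, 0, 0], [0, 0, 0], [0, 0, 0], [0, 0, 0], [0, 0, 0], [0, 0, 0]], hand=[0.6, 0.6, 0.6, 0.6, 0.6, 0.6])

```text
time_s: 15.35
ee_pos: [575.1, 101.9, 48.8]
ee_rot: [179.9, -0.0, 76.3]
force: [0.1, -0.3, -0.1]
gripper_width: 54.8
gripper_force: 0.0
```

Call:
apply_moves(delta_pos=[[0, 0, 0], [0, 0, 0], [0, 0, 0], [0, 0, 0], [0, 0, 0], [0, 0, 0], [0, 0, 0], [0, 0, 0]], rot=[[0, 0, 0], [0, 0, 0], [0, 0, 0], [0, 0, 0], [0, 0, 0], [0, 0, 0], [0, 0, 0], [0, 0, 0]], hand=[0.05, 0.05, 0.05, 0.05, 0.05, 0.05, 0.05, 0.05], newtons=40)

```text
time_s: 16.02
ee_pos: [574.5, 101.0, 47.9]
ee_rot: [-180.0, 0.0, 76.2]
force: [-1.6, 1.0, 1.4]
gripper_width: 11.9
gripper_force: 40.0
```

Call:
apply_moves(delta_pos=[[0, 0, 0.025], [0, 0, 0.07], [0, 0, 0.14], [0, 0, 0.24], [0, 0, 0.36], [0, 0, 0.49], [0, 0, 0.62], [0, 0, 0.74], [0, 0, 0.82], [0, 0, 0.86]], rot=[[0, 0, 0], [0, 0, 0], [0, 0, 0], [0, 0, 0], [0, 0, 0], [0, 0, 0], [0, 0, 0], [0, 0, 0], [0, 0, 0], [0, 0, 0]], hand=[0, 0, 0, 0, 0, 0, 0, 0, 0, 0], newtons=40)

```text
time_s: 16.85
ee_pos: [575.8, 100.9, 153.1]
ee_rot: [179.8, -0.1, 76.3]
force: [-0.3, -0.2, -1.3]
gripper_width: 11.7
gripper_force: 40.0
```

```bash
python3 - <<'E'
from h import *
np.set_printoptions(precision=1,suppress=True)
st=env.state(); print(np.round(st["ee_pos"],1),np.round(st["force"],1),np.round(st["qpos"],1))
t=viewer.grab_frame("top");s=viewer.grab_frame("side")
for n,d,g in(("carton",(170,180,50),(640,-322,-4)),):
    for p in(t,s):
        m=mask_near(p,n,(g[0],g[1],20)); print(n, fit([(p,hull(m))],d,g) if m is not None else None)
im=np.hstack([np.array(s["pixels"])[100:400,120:520,::-1],np.array(t["pixels"])[80:380,170:570,::-1]])
cv2.imwrite("pics/c5.png",im)
E
```

```text
[575.8 100.9 153.1] [-0.3 -0.2 -1.3] [ 8.8 21.6 93.9 -0.  64.4 22.6]
carton (array([ 637.7, -320.4,   -7.5]), np.float64(0.018821604549884796))
carton (array([ 614.6, -362.7,    9.2]), np.float64(1.756620168685913))
```

View pics/c5.png

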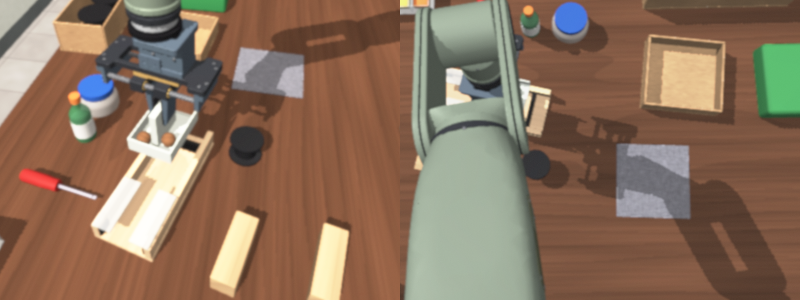

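Side crop: the tray hangs level from the fin at (165,125), with beads inside. The carton is seen in the top crop at (683,75), about (640,-321). Next I carry it there slowly.

Call:
apply_moves(delta_pos=[[0.007, -0.04, 0], [0.02, -0.12, -0.01], [0.034, -0.2, -0.015], [0.048, -0.29, -0.02], [0.062, -0.38, -0.025], [0.078, -0.47, -0.03], [0.094, -0.56, -0.035], [0.11, -0.66, -0.04], [0.126, -0.76, -0.045], [0.142, -0.86, -0.05]], rot=[[0, 0, 0], [0, 0, 0], [0, 0, 0], [0, 0, 0], [0, 0, 0], [0, 0, 0], [0, 0, 0], [0, 0, 0], [0, 0, 0], [0, 0, 0]], hand=[0, 0, 0, 0, 0, 0, 0, 0, 0, 0])

```text
time_s: 17.88
ee_pos: [592.2, -3.6, 145.0]
ee_rot: [180.0, 0.0, 76.2]
force: [-0.1, -0.0, -1.4]
gripper_width: 11.9
gripper_force: 40.0
```

Call:
apply_moves(delta_pos=[[0.016, -0.1, 0], [0.032, -0.2, -0.01], [0.048, -0.3, -0.015], [0.064, -0.4, -0.02], [0.08, -0.5, -0.025], [0.096, -0.6, -0.03], [0.112, -0.7, -0.035], [0.128, -0.8, -0.04], [0.144, -0.9, -0.045], [0.16, -1, -0.05]], rot=[[0, 0, 0], [0, 0, 0], [0, 0, 0], [0, 0, 0], [0, 0, 0], [0, 0, 0], [0, 0, 0], [0, 0, 0], [0, 0, 0], [0, 0, 0]], hand=[0, 0, 0, 0, 0, 0, 0, 0, 0, 0])

```text
time_s: 18.72
ee_pos: [611.4, -123.4, 139.0]
ee_rot: [180.0, -0.0, 76.3]
force: [-0.3, -0.3, -2.4]
gripper_width: 12.0
gripper_force: 40.0
```

Call:
apply_moves(delta_pos=[[0.016, -0.1, 0], [0.032, -0.2, -0.01], [0.048, -0.3, -0.015], [0.064, -0.4, -0.02], [0.08, -0.5, -0.025], [0.096, -0.6, -0.03], [0.112, -0.7, -0.035], [0.128, -0.8, -0.04], [0.144, -0.9, -0.045], [0.16, -1, -0.05]], rot=[[0, 0, 0], [0, 0, 0], [0, 0, 0], [0, 0, 0], [0, 0, 0], [0, 0, 0], [0, 0, 0], [0, 0, 0], [0, 0, 0], [0, 0, 0]], hand=[0, 0, 0, 0, 0, 0, 0, 0, 0, 0])

```text
time_s: 19.55
ee_pos: [630.6, -243.5, 133.0]
ee_rot: [180.0, -0.0, 76.2]
force: [0.2, 0.1, -1.1]
gripper_width: 12.0
gripper_force: 40.0
```

```bash
python3 - <<'E'
from h import *
st=env.state(); print(np.round(st["ee_pos"],1),np.round(st["force"],1),np.round(st["qpos"],1))
E
```

```text
[ 630.6 -243.5  133. ] [ 0.2  0.1 -1.1] [-22.1  30.4  81.9   0.   67.6  -8.3]
```

Call:
apply_moves(delta_pos=[[0.02, -0.1, -0.01], [0.04, -0.19, -0.02], [0.06, -0.28, -0.03], [0.08, -0.36, -0.04], [0.09, -0.43, -0.05], [0.1, -0.48, -0.06], [0.11, -0.52, -0.06], [0.11, -0.54, -0.06], [0.11, -0.54, -0.06], [0.11, -0.54, -0.06]], rot=[[0, 0, 0], [0, 0, 0], [0, 0, 0], [0, 0, 0], [0, 0, 0], [0, 0, 0], [0, 0, 0], [0, 0, 0], [0, 0, 0], [0, 0, 0]], hand=[0, 0, 0, 0, 0, 0, 0, 0, 0, 0])

```text
time_s: 20.38
ee_pos: [643.6, -306.8, 126.0]
ee_rot: [-180.0, -0.0, 76.3]
force: [-0.2, -0.1, -2.6]
gripper_width: 11.8
gripper_force: 40.0
```

Call:
apply_moves(delta_pos=[[0, 0, 0], [0, 0, 0], [0, 0, 0], [0, 0, 0], [0, 0, 0], [0, 0, 0]], rot=[[0.034, -0.008, 0], [0.079, -0.019, 0], [0.124, -0.03, 0], [0.169, -0.041, 0], [0.204, -0.05, 0], [0.215, -0.052, 0]], hand=[0, 0, 0, 0, 0, 0])

```text
time_s: 20.88
ee_pos: [642.9, -308.3, 125.4]
ee_rot: [-179.9, -19.1, 76.1]
force: [-0.3, 0.1, -2.0]
gripper_width: 11.9
gripper_force: 40.0
```

```bash
python3 - <<'E'
from h import *
st=env.state(); print(np.round(st["ee_pos"],1),np.round(st["ee_rot"],1),np.round(st["force"],1),np.round(st["qpos"],1))
s=viewer.grab_frame("side");t=viewer.grab_frame("top")
im=np.hstack([np.array(s["pixels"])[20:270,180:580,::-1],np.array(t["pixels"])[60:310,240:640,::-1]])
cv2.imwrite("pics/c6.png",im)
E
```

```text
[ 642.9 -308.3  125.4] [-179.9  -19.1   76.1] [-0.3  0.1 -2. ] [-34.8  37.5  72.5  18.2  77.7 -26.1]
```

View pics/c6.png

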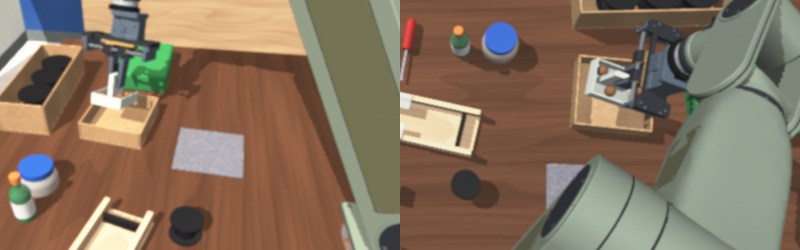

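The tray is tilted over the carton with its open end toward the carton's middle, top crop (615,85). I'll continue tipping.

Call:
apply_moves(delta_pos=[[0, 0, 0], [0, 0, 0], [0, 0, 0], [0, 0, 0], [0, 0, 0], [0, 0, 0], [0, 0, 0], [0, 0, 0], [0, 0, 0], [0, 0, 0]], rot=[[0.05, -0.012, 0], [0.1, -0.024, 0], [0.15, -0.037, 0], [0.2, -0.049, 0], [0.25, -0.061, 0], [0.3, -0.073, 0], [0.35, -0.085, 0], [0.4, -0.098, 0], [0.45, -0.11, 0], [0.5, -0.122, 0]], hand=[0, 0, 0, 0, 0, 0, 0, 0, 0, 0])

```text
time_s: 21.82
ee_pos: [644.2, -306.5, 126.4]
ee_rot: [-180.0, -63.3, 76.3]
force: [-0.3, -0.1, -1.1]
gripper_width: 12.1
gripper_force: 40.0
```

Call:
apply_moves(delta_pos=[[0, 0, 0], [0, 0, 0], [0, 0, 0], [0, 0, 0], [0, 0, 0], [0, 0, 0], [0, 0, 0], [0, 0, 0]], rot=[[0.03, -0.007, 0], [0.03, -0.007, 0], [0.03, -0.007, 0], [0.03, -0.007, 0], [0.03, -0.007, 0], [0.03, -0.007, 0], [0.03, -0.007, 0], [0.03, -0.007, 0]], hand=[0, 0, 0, 0, 0, 0, 0, 0])

```text
time_s: 22.48
ee_pos: [643.8, -306.8, 126.6]
ee_rot: [-179.9, -65.8, 76.3]
force: [-0.4, -0.0, -1.5]
gripper_width: 11.7
gripper_force: 40.0
```

```bash
python3 - <<'E'
from h import *
st=env.state(); print(np.round(st["ee_pos"],1),np.round(st["ee_rot"],1),np.round(st["force"],1),np.round(st["qpos"],1))
s=viewer.grab_frame("side");t=viewer.grab_frame("top")
im=np.hstack([cv2.resize(np.array(p["pixels"])[b:b+120,a:a+160,::-1],None,fx=2.5,fy=2.5,interpolation=cv2.INTER_CUBIC) for p,a,b in((s,220,60),(t,390,90))])
cv2.imwrite("pics/c7.png",im)
E
```

```text
[ 643.8 -306.8  126.6] [-179.9  -65.8   76.3] [-0.4 -0.  -1.5] [-47.4  54.   64.9  51.5 104.2 -41.3]
```

View pics/c7.png

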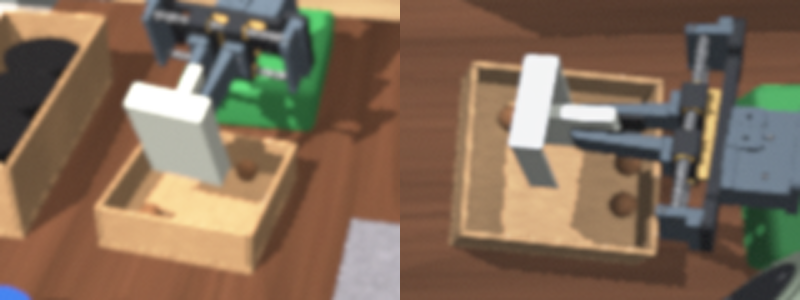

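All three beads are in the carton: top crop (623,205), (625,165), (507,118). The tray is empty, so I level it and head for the mat.

Call:
apply_moves(delta_pos=[[0, 0, 0.1], [0, 0, 0.2], [0, 0, 0.2], [0, 0, 0.2], [0, 0, 0.2], [0, 0, 0.2], [0, 0, 0.2], [0, 0, 0.2], [0, 0, 0.2], [0, 0, 0.2]], rot=[[-0.05, 0.012, 0], [-0.13, 0.032, 0], [-0.21, 0.051, 0], [-0.29, 0.071, 0], [-0.37, 0.09, 0], [-0.45, 0.11, 0], [-0.53, 0.129, 0], [-0.61, 0.149, 0], [-0.69, 0.168, 0], [-0.744, 0.181, 0]], hand=[0, 0, 0, 0, 0, 0, 0, 0, 0, 0])

```text
time_s: 23.42
ee_pos: [644.1, -305.3, 151.8]
ee_rot: [179.9, 0.1, 76.3]
force: [0.0, 0.1, -2.3]
gripper_width: 11.4
gripper_force: 40.0
```

Call:
apply_moves(delta_pos=[[-0.2, 0.05, 0], [-0.4, 0.1, 0], [-0.6, 0.15, 0], [-0.8, 0.2, 0], [-1, 0.25, 0], [-1, 0.25, 0]], rot=[[0, 0, 0], [0, 0, 0], [0, 0, 0], [0, 0, 0], [0, 0, 0], [0, 0, 0]], hand=[0, 0, 0, 0, 0, 0])

```text
time_s: 23.92
ee_pos: [518.3, -274.7, 149.9]
ee_rot: [-179.6, -0.2, 76.2]
force: [-0.1, 0.4, -2.5]
gripper_width: 11.6
gripper_force: 40.0
```

Call:
apply_moves(delta_pos=[[-0.2, 0.05, 0], [-0.4, 0.1, 0], [-0.6, 0.15, 0], [-0.8, 0.2, 0], [-1, 0.25, 0], [-1, 0.25, 0]], rot=[[0, 0, 0], [0, 0, 0], [0, 0, 0], [0, 0, 0], [0, 0, 0], [0, 0, 0]], hand=[0, 0, 0, 0, 0, 0])

```text
time_s: 24.42
ee_pos: [398.9, -244.8, 149.7]
ee_rot: [-179.7, -0.2, 76.2]
force: [-1.1, 0.4, -2.0]
gripper_width: 11.5
gripper_force: 40.0
```

Call:
apply_moves(delta_pos=[[-0.07, 0.01, -0.15], [-0.07, 0.01, -0.35], [-0.07, 0.01, -0.55], [-0.07, 0.01, -0.7], [-0.07, 0.01, -0.8], [-0.07, 0.01, -0.86], [-0.07, 0.01, -0.87], [-0.07, 0.01, -0.87]], rot=[[0, 0, 0], [0, 0, 0], [0, 0, 0], [0, 0, 0], [0, 0, 0], [0, 0, 0], [0, 0, 0], [0, 0, 0]], hand=[0, 0, 0, 0, 0, 0, 0, 0])

```text
time_s: 25.08
ee_pos: [395.7, -246.0, 45.6]
ee_rot: [-180.0, -0.1, 76.2]
force: [-0.2, -0.6, -1.3]
gripper_width: 11.5
gripper_force: 40.0
```

Call:
apply_moves(delta_pos=[[0, 0, -0.008], [0, 0, -0.015], [0, 0, -0.02], [0, 0, -0.02]], rot=[[0, 0, 0], [0, 0, 0], [0, 0, 0], [0, 0, 0]], hand=[0, 0, 0, 0])

```text
time_s: 25.42
ee_pos: [395.4, -246.0, 43.5]
ee_rot: [180.0, -0.1, 76.2]
force: [-0.2, 0.6, -1.4]
gripper_width: 11.9
gripper_force: 40.0
```

Call:
apply_moves(delta_pos=[[0, 0, -0.007], [0, 0, -0.014], [0, 0, -0.014], [0, 0, -0.014]], rot=[[0, 0, 0], [0, 0, 0], [0, 0, 0], [0, 0, 0]], hand=[0, 0, 0, 0])

```text
time_s: 25.75
ee_pos: [395.4, -245.9, 41.9]
ee_rot: [180.0, -0.1, 76.2]
force: [-0.5, 0.8, 4.6]
gripper_width: 11.7
gripper_force: 40.0
```

Call:
apply_moves(delta_pos=[[0, 0, 0], [0, 0, 0], [0, 0, 0], [0, 0, 0], [0, 0, 0], [0, 0, 0.15], [0, 0, 0.45], [0, 0, 0.8], [0, 0, 1], [0, 0, 1]], rot=[[0, 0, 0], [0, 0, 0], [0, 0, 0], [0, 0, 0], [0, 0, 0], [0, 0, 0], [0, 0, 0], [0, 0, 0], [0, 0, 0], [0, 0, 0]], hand=[0.6, 0.6, 0.6, 0.6, 0.6, 0.6, 0.6, 0.6, 0.6, 0.6])

```text
time_s: 26.58
ee_pos: [398.3, -247.9, 166.8]
ee_rot: [179.4, 0.1, 76.2]
force: [1.3, -0.2, -0.5]
gripper_width: 54.5
gripper_force: 0.0
```

Call:
apply_moves(delta_pos=[[-0.2, 0, 0.2], [-0.3, 0, 0.4], [-0.4, 0, 0.6], [-0.4, 0, 0.6], [-0.4, 0, 0.6], [-0.4, 0, 0.6]], rot=[[0, 0, 0], [0, 0, 0], [0, 0, 0], [0, 0, 0], [0, 0, 0], [0, 0, 0]], hand=[0.6, 0.6, 0.6, 0.6, 0.6, 0.6])

```text
time_s: 27.08
ee_pos: [346.9, -245.5, 232.2]
ee_rot: [-179.9, -0.1, 76.2]
force: [0.4, -0.0, -0.5]
gripper_width: 54.8
gripper_force: 0.0
```

```bash
python3 - <<'E'
from h import *
st=env.state(); print(np.round(st["ee_pos"],1),np.round(st["force"],1),st["time_s"])
s=viewer.grab_frame("side");t=viewer.grab_frame("top")
im=np.hstack([np.array(s["pixels"])[60:400,140:540,::-1],np.array(t["pixels"])[60:400,180:580,::-1]])
cv2.imwrite("pics/c8.png",im)
E
```

```text
[ 346.9 -245.5  232.2] [ 0.4 -0.  -0.5] 27.0833
```

View pics/c8.png

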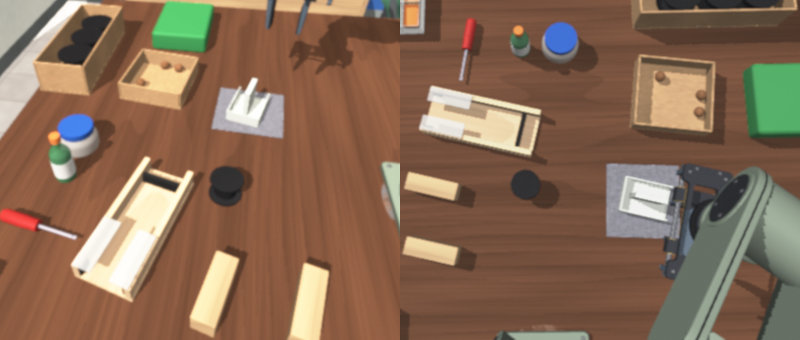

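The tray stands upright on the mat at side crop (247,105). The three beads are in the carton at top crop (660,77), (700,97), (699,112), and the block is on the bare table with the bystanders unmoved.

```bash
python3 -c "
from workcell import env
print(env.job_done())"
```

```text
the job is handed in; nothing more can be done
None
```

I handed the job in at about 27 s on the robot's clock: tray freed to the stop with the block, three beads tipped into the carton, empty tray upright on the grey mat, block back on the bare table, and the last picture shows the spool, bottle, tub and screwdriver where they were.

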